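Start up the grinding bench: supply, extractor, grinder

TASK

Start up the grinding bench in the safe order: with a fingertip lightly press in the green button of the yellow bench supply box, then that of the blue dust extractor, and last the grinder's, each all the way in, so that it stays in. Do not touch the red buttons, and leave the tools and parts lying about where they are.

Things in the scene. Friction and masses are not known exactly. Their poses are not given: they have to be found in the camera images.
- supply: Yellow bench supply box, 130 x 180 x 85 mm high, a blue capped socket on each end (215 mm over them, along y); green and red button on its upward face, 52 mm apart along its y, green at +y, red at -y. Origin on the table right below the midpoint of the two; x points to its back, z up. Fixed. Reaches 50 mm before and 80 mm behind the origin.
- extractor: Blue dust extractor, 250 x 220 x 200 mm high; green and red button on its upward face, 52 mm apart along its y, green at +y, red at -y. Origin on the table right below the midpoint of the two; x points to its back, z up. Fixed. Reaches 50 mm before and 200 mm behind the origin; a hose spigot 84 mm across, 53 mm tall, stands on top 143 mm behind the buttons.
- grinder: Green grinder, two 125 mm wheels, 200 mm high, 282 mm wide, on a plate with its grey starter box (95 x 130 x 85 mm high) in front; green and red button on its upward face, 52 mm apart along its y, green at +y, red at -y. Origin on the table right below the midpoint of the two; x points to its back, z up. Fixed. Its tool rests begin 118 mm, wheels and motor 145 mm behind the buttons.
- supply_green (a point): Centre of the top face of the supply's green start button, a flat round button 32 mm across; it moves straight down with the button. At the start it stands 12 mm above the 85 mm high face (z = 97 mm), pressed in it stays 5 mm above it. Its bezel is 40 mm across and 1.5 mm high.
- supply_start (a joint): Travel of that green button, m: 0 = out, 0.007 = fully in, at its end stop. It moves against about 4 N all the way and stays where it is pushed. The green cap is cushioned: it gives a further 1 mm per 5 N (4 mm at most) on top of this travel while pushed.
- supply_stop: The supply's red stop button, 32 mm across. Origin on its axis at the height of the face (85 mm) when the green one is out. Linked with the green button: low (5 mm above the face) while green is out, it pops up by 7 mm to 12 mm as green goes in; pressing it would push green out again.
- extractor_green (a point): Centre of the top face of the extractor's green start button, a flat round button 32 mm across; it moves straight down with the button. At the start it stands 12 mm above the 200 mm high face (z = 212 mm), pressed in it stays 5 mm above it. Its bezel is 40 mm across and 1.5 mm high.
- extractor_start (a joint): Travel of that green button, m: 0 = out, 0.007 = fully in, at its end stop. It moves against about 4 N all the way and stays where it is pushed. The green cap is cushioned: it gives a further 1 mm per 5 N (4 mm at most) on top of this travel while pushed.
- extractor_stop: The extractor's red stop button, 32 mm across. Origin on its axis at the height of the face (200 mm) when the green one is out. Linked with the green button: low (5 mm above the face) while green is out, it pops up by 7 mm to 12 mm as green goes in; pressing it would push green out again.
- grinder_green (a point): Centre of the top face of the grinder's green start button, a flat round button 32 mm across; it moves straight down with the button. At the start it stands 12 mm above the 85 mm high face (z = 97 mm), pressed in it stays 5 mm above it. Its bezel is 40 mm across and 1.5 mm high.
- grinder_start (a joint): Travel of that green button, m: 0 = out, 0.007 = fully in, at its end stop. It moves against about 4 N all the way and stays where it is pushed. The green cap is cushioned: it gives a further 1 mm per 5 N (4 mm at most) on top of this travel while pushed.
- grinder_stop: The grinder's red stop button, 32 mm across. Origin on its axis at the height of the face (85 mm) when the green one is out. Linked with the green button: low (5 mm above the face) while green is out, it pops up by 7 mm to 12 mm as green goes in; pressing it would push green out again.
- hammer: Hammer, orange handle, 270 mm long, lying along its x; head at +x, about 40 mm high. Loose bystander; origin at its underside.
- wrench: Steel open wrench, 170 mm long, lying flat along its x. Loose bystander; origin at its underside.
- marker: White marker pen with red cap, 135 mm long, 18 mm thick, lying along its x, cap at +x. Loose bystander; origin at its underside.
- battery: Black cordless-tool battery pack, 115 x 75 x 64 mm high. Loose bystander; origin at its underside.
- bush: Brass bush, 40 mm across, 35 mm high, standing upright. Loose bystander; origin at its underside.
- pliers: Pliers with red handles, about 160 mm long, lying along its x, jaws at +x, 12 mm high. Loose bystander; origin at its underside.

How it is judged:
On the way, in this order (a step that is already met when the one before it is completed fails the run):
1. the supply box's green button is in, extractor and grinder still off (value of joint supply_start above 0.005 m and value of joint each of extractor_start, grinder_start below 0.002 m), for 0.2 s.
2. the extractor's green button is in too, grinder still off (value of joint each of supply_start, extractor_start above 0.005 m and value of joint grinder_start below 0.002 m), for 0.2 s.
3. the grinder's green button is in, last (value of joint each of supply_start, extractor_start, grinder_start above 0.005 m), for 0.2 s.
At the end, for the whole second after the job is handed in: All three green buttons are in (travel over 5 of 7 mm) and stay in by themselves; every loose thing is within 20 mm of where it was (all of step 3 and distance of each of hammer, wrench, marker, battery, bush, pliers from where it was at the start of the episode below 0.02 m); the robot touches nothing.
It fails at once if the extractor is switched on before the supply (value of joint extractor_start above 0.0035 m and value of joint supply_start below 0.0035 m).
It fails at once if the grinder is switched on before the extractor or the supply (value of joint grinder_start above 0.0035 m and value of joint any of extractor_start, supply_start below 0.0035 m).
It fails at once if a red stop button is touched (over 1 N) (contact force between anything else and supply_stop above 1 N or contact force between anything else and extractor_stop above 1 N or contact force between anything else and grinder_stop above 1 N).
It fails at once if a button or a machine is pushed hard (over 35 N) instead of lightly (contact force between anything else and supply above 35 N or contact force between anything else and extractor above 35 N or contact force between anything else and grinder above 35 N).
It fails at once if a loose tool or part is moved, lifted or carried (over 20 mm) (distance of any of hammer, wrench, marker, battery, bush, pliers from where it was at the start of the episode above 0.02 m).
It also fails if it takes over 69 s, if anything falls off the work surface, if the arm or the gripper's body presses on something with over 40 N, if the wrist force passes 120 N, or if a joint passes its speed limit or range.

ROBOT

A 6-joint arm with a two-finger parallel gripper is mounted at the origin on the work surface. World frame = base frame: x ahead of the robot, y to its left, z up, the work surface at z = 0. Lengths are in m, angles in rad, forces in N, time in s.
With the tool pointing down it reaches from about 0.3 to 0.75 m from the base axis. Payload 8.5 kg.
Tool frame: the origin (TCP) lies midway between the tips of the shut fingers; the grasp point (between the pads) lies 19 mm behind it; z points along the fingers, y is the line along which they close (so a half turn about z gives the same grasp; the last joint's range is limited). The gripper opens to 85 mm and grips with 20 to 120 N. Pads are 22 mm wide; open, the fingers measure 114 mm over their backs; the gripper's body (76 mm by 85 mm) begins 54 mm behind the grasp point. The pads swing forward as they close: fully open they stand 13 mm farther back than shut.
Start: joints at [1.015, 0.381, 1.297, -0, 1.464, -0.215], TCP at [0.184, 0.518, 0.231] pointing down, gripper open.
Joint ranges: [-3.11, 3.11], [-0.89, 2.33], [0.22, 2.48], [-1.42, 4.56], [0.17, 2.85], [-2.88, 2.88]. Speed limits (rad/s): [2.39, 2.39, 3.14, 3.14, 3.14, 3.14].

INTERFACE

Orientations are given as a unit quaternion [w, x, y, z].
In Python, from station import * gives the robot as it stands.
- The arm moves only by the tool apply_moves, never from a script. Its argument "targets" is a list of rows, each an object with "xyz": the shift along the world's x, y, z in m, a list of three; "angular": the turn, a rotation vector about the world's x, y, z in rad, a list of three; "hand": the gripper's target within -1 to 1 (fully open at 1, half-way at 0, shut at -1). In form: [{"xyz": [dx, dy, dz], "angular": [rx, ry, rz], "hand": hand}, ...]. A call has 1 to 20 rows; each row is the pose to reach, as a shift and turn from the pose commanded when the call began; what a row does not reach only later rows make up. A row lasts 1/8 s, in which the tool goes at most 62.5 mm and 10.7 degrees, less where a joint would pass 70% of its speed; a pose out of reach is approached as far as the arm can. A call with a gripper value outside its range is refused whole. The fingers move at their own pace and stop on an object; "grip_force" is the grip in N (left out, the last holds). Time passes only in rows, so rows that repeat a pose let the fingers close. It gives the time, the measured TCP pose, the force, the opening and the grip force at its end, in the units of the state.
- sense(): the state, without advancing time (a new reading comes with each control period).
- grab_frame(name): name is "scene" or "top"; returns the picture (384x512x3 uint8, red, green, blue); there is no depth.
- camera_model(name): a dict with "mtx" (3x3 intrinsics, pixels), "position" and "attitude" of the camera in the world. Camera axes: x right, y up, looking along -z (the intrinsics and any distortion apply to the point x, -y, -z); pixel columns grow to the right and rows downward; lengths in m; the calibration is good to about 2 mm. A picture is of the moment at which its call begins. camera_model takes no time and is no camera call.
- hand_in(): hands the job in; it is judged then, once.
The state is a dict: "clock": time; "joint_pos": joint angles; "joint_velocities": joint speeds; "tau": joint torques, N m; "tool_pos": TCP position; "tcp_rot": TCP orientation; "wrist_force": force on the tool from outside, world axes, zero at the start; "torque": the same for the moment, N m; "opening": finger opening in m; "grasp_force": force on a finger pad.
Only numpy, scipy, OpenCV 4.12 (cv2) and the standard library are available. Lean on these libraries where they do the work, as an engineer would, in place of code of your own. Each camera call takes 0.05 s, during which the arm holds its last target. There are 200 camera calls.

## Working session

There is one attempt and no reset: what is moved stays moved. The work goes in short steps, Python scripts to look and compute and a tool call to move; the robot and the scene stay as the last step left them, time stands still between calls to the robot, and variables do not carry over. Pictures are saved under pics/ and viewed, at most 10 in all, crops included, and the job is handed in when it is done.

Besides the shell and the picture viewer there is one more tool, called after "Emit:" as a command line: name --argument value ..., lists and objects as JSON in quotes. apply_moves: Moves the arm, as the interface text tells. Its arguments: {"type":"object","properties":{"targets":{"type":"array"},"grip_force":{"type":"number"}},"required":["targets"]}

```bash
mkdir -p pics; python3 - <<'E'
from station import *
import cv2
for n in("scene","top"):
    im=grab_frame(n); cv2.imwrite(f"pics/{n}0.png",cv2.resize(im[:,:,::-1],(800,600),interpolation=cv2.INTER_CUBIC)); cv2.imwrite(f"{n}_raw.png",im[:,:,::-1])
    print(n,camera_model(n))
print(sense())
E
```

```text
scene {'mtx': array([[357.36725007,   0.        , 254.79447756],
       [  0.        , 357.36725007, 191.22950139],
       [  0.        ,   0.        ,   1.        ]]), 'position': array([0.99519144, 0.54162371, 0.70068517]), 'attitude': array([0.35273178, 0.17109357, 0.41428462, 0.82138635])}
top {'mtx': array([[437.51586399,   0.        , 249.98012235],
       [  0.        , 437.51586399, 194.03299455],
       [  0.        ,   0.        ,   1.        ]]), 'position': array([ 0.23967358, -0.01524058,  1.33350181]), 'attitude': array([ 0.70740364,  0.07441944, -0.05937455, -0.70036883])}
{'clock': 0.1, 'joint_pos': array([ 1.01467678e+00,  3.81117736e-01,  1.29815879e+00, -6.32072932e-05,
        1.46363088e+00, -2.15318039e-01]), 'joint_velocities': array([ 0.0005877 , -0.00145835, -0.00201905,  0.00037444,  0.00105956,
       -0.00299898]), 'tau': array([ 3.19418505e-03, -4.49221838e+01, -2.31656420e+01, -2.42373862e-04,
        3.69048954e-03, -1.39123819e-05]), 'tool_pos': array([0.18371319, 0.51812109, 0.23078821]), 'tcp_rot': array([-2.18209384e-04,  1.69573922e-01,  9.85517251e-01, -6.20897445e-04]), 'wrist_force': array([-0.29822724,  0.24481123, -0.60692022]), 'torque': array([ 0.00291246,  0.02609879, -0.00624748]), 'grasp_force': 0.0, 'opening': 0.08552520374080762}
```

View pics/top0.png

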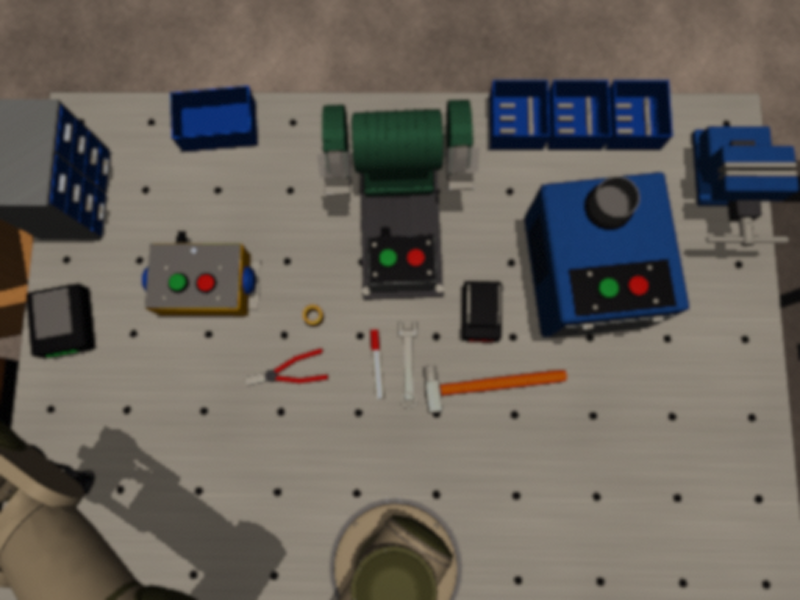

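View pics/scene0.png

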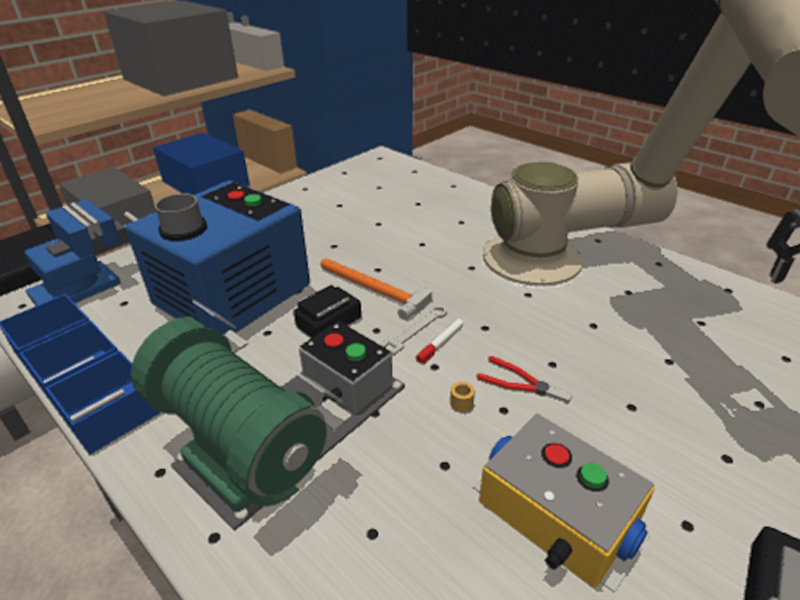

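The top view (800x600 scale) shows green/red buttons: supply (177,282)/(205,282), grinder (388,257)/(416,257) and extractor (609,288)/(638,285). The scene view has them at supply (593,476)/(557,455), grinder (356,352)/(334,340) and extractor (252,199)/(236,195). The loose parts all lie in front of the machines.

```bash
cat > m.py <<'E'
import cv2,numpy as np
from scipy.spatial.transform import Rotation as R
from station import camera_model
def ray(n,px):
    c=camera_model(n);K=c["mtx"];q=c["attitude"]
    d=np.linalg.inv(K)@[px[0],px[1],1];d=np.array([d[0],-d[1],-d[2]])
    return c["position"],R.from_quat(np.r_[q[1:],q[0]]).apply(d)
def back(n,px,z):
    p,d=ray(n,px);return p+d*(z-p[2])/d[2]
def blob(im,px,col,r=14):
    px=np.array(px)*.64;b,g,rr=[im[:,:,i].astype(int) for i in range(3)]
    m=((g>1.6*rr)&(g>1.3*b)&(g>60)) if col=="g" else ((rr>2*g)&(rr>2*b)&(rr>70))
    n,l,s,c=cv2.connectedComponentsWithStats(m.astype(np.uint8))
    k=min(range(1,n),key=lambda i:np.hypot(*(c[i]-px))+(100 if s[i,4]<15 else 0))
    return c[k],s[k,2:]
E
python3 - <<'E'
from m import *
P={"top":dict(supply=((177,282),(205,282)),grinder=((388,257),(416,257)),extractor=((609,288),(638,285))),
"scene":dict(supply=((593,476),(557,455)),grinder=((356,352),(334,340)),extractor=((252,199),(236,195)))}
for m,h in(("supply",.085),("grinder",.085),("extractor",.2)):
    for n in P:
        im=cv2.imread(n+"_raw.png");(g,sg),(r,sr)=[blob(im,p,c) for p,c in zip(P[n][m],"gr")]
        G=back(n,g,h+.011);Rr=back(n,r,h+.004)
        print(m,n,g.round(1),sg,sr,"G",G.round(4),"R",Rr.round(4),"dist",np.linalg.norm((G-Rr)[:2]).round(4),"rad",np.hypot(*G[:2]).round(3))
E
```

```text
supply top [112.9 180.1] [11 11 98] [ 12  12 109] G [0.5152 0.4132 0.096 ] R [0.5161 0.3617 0.089 ] dist 0.0516 rad 0.66
supply scene [379.5 304.1] [ 17  17 210] [ 16  13 169] G [0.5165 0.4148 0.096 ] R [0.5129 0.3615 0.089 ] dist 0.0534 rad 0.662
grinder top [248.  164.3] [ 11  11 100] [ 12  12 109] G [0.5652 0.0196 0.096 ] R [ 0.5674 -0.032   0.089 ] dist 0.0517 rad 0.566
grinder scene [227.3 224.6] [ 13  12 125] [13  9 92] G [0.5641 0.0222 0.096 ] R [ 0.5642 -0.0326  0.089 ] dist 0.0548 rad 0.565
extractor top [389.3 183.6] [ 13  12 122] [ 13  13 129] G [ 0.4855 -0.3531  0.211 ] R [ 0.4911 -0.4046  0.204 ] dist 0.0518 rad 0.6
extractor scene [161.2 127.4] [11  8 75] [11  5 48] G [ 0.4861 -0.3482  0.211 ] R [ 0.4875 -0.4052  0.204 ] dist 0.057 rad 0.598
```

Emit:
apply_moves --targets '[{"xyz":[0,0,0.02],"angular":[0,0,0],"hand":-1},{"xyz":[0,0,0.03],"angular":[0,0,0],"hand":-1},{"xyz":[0.03,-0.01,0.03],"angular":[0,0,0],"hand":-1},{"xyz":[0.07,-0.022,0.03],"angular":[0,0,0],"hand":-1},{"xyz":[0.11,-0.035,0.03],"angular":[0,0,0],"hand":-1},{"xyz":[0.15,-0.047,0.03],"angular":[0,0,0],"hand":-1},{"xyz":[0.19,-0.06,0.03],"angular":[0,0,0],"hand":-1},{"xyz":[0.23,-0.072,0.03],"angular":[0,0,0],"hand":-1},{"xyz":[0.27,-0.085,0.02],"angular":[0,0,0],"hand":-1},{"xyz":[0.31,-0.097,0],"angular":[0,0,0],"hand":-1},{"xyz":[0.332,-0.104,-0.03],"angular":[0,0,0],"hand":-1},{"xyz":[0.332,-0.104,-0.06],"angular":[0,0,0],"hand":-1},{"xyz":[0.332,-0.104,-0.09],"angular":[0,0,0],"hand":-1},{"xyz":[0.332,-0.104,-0.111],"angular":[0,0,0],"hand":-1},{"xyz":[0.332,-0.104,-0.111],"angular":[0,0,0],"hand":-1},{"xyz":[0.332,-0.104,-0.111],"angular":[0,0,0],"hand":-1}]' --grip_force 30

```text
clock: 2.1
tool_pos: [0.5162, 0.4146, 0.1213]
tcp_rot: [0.001, 0.17, 0.986, 0.0]
wrist_force: [0.4, 0.4, 0.3]
opening: -0.0001
grasp_force: 0.0
```

```bash
python3 - <<'E'
from station import *
import cv2
a=grab_frame("scene")[220:380,300:460,::-1];cv2.imwrite("pics/s1.png",cv2.resize(a,(600,600),interpolation=cv2.INTER_CUBIC))
print(sense()["tool_pos"])
E
```

```text
[0.51626099 0.41462757 0.12154658]
```

View pics/s1.png

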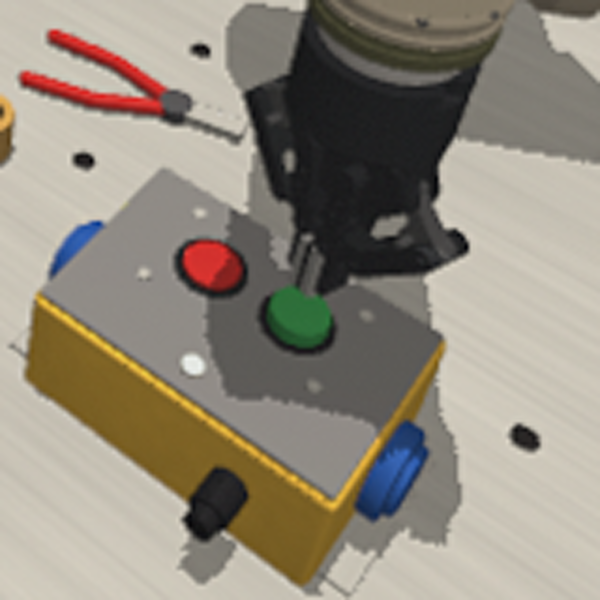

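The shut fingertips (crop ~308,285) hang about 24 mm above the green button (300,318), clear of the red one (210,265), so I press.

Emit:
apply_moves --targets '[{"xyz":[0,0,-0.01],"angular":[0,0,0],"hand":-1},{"xyz":[0,0,-0.02],"angular":[0,0,0],"hand":-1},{"xyz":[0,0,-0.023],"angular":[0,0,0],"hand":-1},{"xyz":[0,0,-0.025],"angular":[0,0,0],"hand":-1},{"xyz":[0,0,-0.027],"angular":[0,0,0],"hand":-1},{"xyz":[0,0,-0.029],"angular":[0,0,0],"hand":-1},{"xyz":[0,0,-0.031],"angular":[0,0,0],"hand":-1},{"xyz":[0,0,-0.032],"angular":[0,0,0],"hand":-1},{"xyz":[0,0,-0.033],"angular":[0,0,0],"hand":-1},{"xyz":[0,0,-0.033],"angular":[0,0,0],"hand":-1}]'

```text
clock: 3.4
tool_pos: [0.5159, 0.4144, 0.0882]
tcp_rot: [0.0, 0.17, 0.986, 0.0]
wrist_force: [-3.2, -1.4, 8.5]
opening: 0.0001
grasp_force: 4.5
```

Emit:
apply_moves --targets '[{"xyz":[0,0,0.01],"angular":[0,0,0],"hand":-1},{"xyz":[0,0,0.04],"angular":[0,0,0],"hand":-1},{"xyz":[0,0,0.08],"angular":[0,0,0],"hand":-1},{"xyz":[0,0,0.12],"angular":[0,0,0],"hand":-1},{"xyz":[0,-0.02,0.16],"angular":[0,0,0],"hand":-1},{"xyz":[-0.002,-0.06,0.19],"angular":[0,0,0],"hand":-1},{"xyz":[-0.004,-0.11,0.21],"angular":[0,0,0],"hand":-1},{"xyz":[-0.006,-0.16,0.21],"angular":[0,0,0],"hand":-1},{"xyz":[-0.008,-0.21,0.21],"angular":[0,0,0],"hand":-1},{"xyz":[-0.01,-0.26,0.21],"angular":[0,0,0],"hand":-1},{"xyz":[-0.012,-0.31,0.21],"angular":[0,0,0],"hand":-1},{"xyz":[-0.014,-0.36,0.21],"angular":[0,0,0],"hand":-1},{"xyz":[-0.016,-0.41,0.21],"angular":[0,0,0],"hand":-1},{"xyz":[-0.018,-0.46,0.21],"angular":[0,0,0],"hand":-1},{"xyz":[-0.02,-0.51,0.21],"angular":[0,0,0],"hand":-1},{"xyz":[-0.022,-0.56,0.21],"angular":[0,0,0],"hand":-1},{"xyz":[-0.025,-0.61,0.21],"angular":[0,0,0],"hand":-1},{"xyz":[-0.028,-0.66,0.21],"angular":[0,0,0],"hand":-1},{"xyz":[-0.03,-0.71,0.21],"angular":[0,0,0],"hand":-1},{"xyz":[-0.03,-0.75,0.21],"angular":[0,0,0],"hand":-1}]'

```text
clock: 5.9
tool_pos: [0.4855, -0.3378, 0.2973]
tcp_rot: [0.0, 0.17, 0.985, -0.0]
wrist_force: [-0.2, -0.1, 0.2]
opening: -0.0003
grasp_force: 0.0
```

Emit:
apply_moves --targets '[{"xyz":[0,-0.0155,0],"angular":[0,0,0],"hand":-1},{"xyz":[0,-0.0155,-0.03],"angular":[0,0,0],"hand":-1},{"xyz":[0,-0.0155,-0.06],"angular":[0,0,0],"hand":-1},{"xyz":[0,-0.0155,-0.06],"angular":[0,0,0],"hand":-1},{"xyz":[0,-0.0155,-0.06],"angular":[0,0,0],"hand":-1}]'

```text
clock: 6.52
tool_pos: [0.4864, -0.3511, 0.2389]
tcp_rot: [0.001, 0.169, 0.986, -0.001]
wrist_force: [0.8, -0.7, 0.5]
opening: 0.0
grasp_force: 0.0
```

```bash
python3 - <<'E'
from station import *
import cv2,numpy as np
im=grab_frame("scene")[:,:,::-1]
f=lambda a:cv2.resize(a,(400,400),interpolation=cv2.INTER_CUBIC)
cv2.imwrite("pics/s2.png",np.hstack([f(im[60:180,100:220]),f(im[255:355,325:425])]))
print(sense()["tool_pos"],sense()["wrist_force"])
E
```

```text
[ 0.48636805 -0.35118662  0.23907287] [ 0.17276594 -0.47288261 -0.10629523]
```

View pics/s2.png

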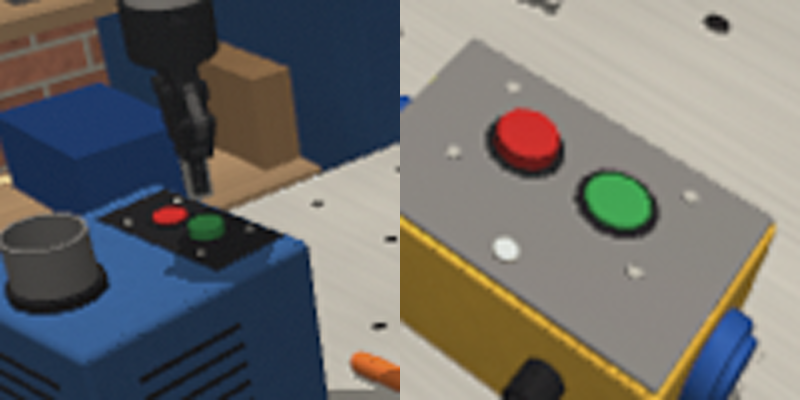

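The supply's green button is in and its red one has popped up. The fingertip (203,190) is over the extractor's green button (207,225).

Emit:
apply_moves --targets '[{"xyz":[0,0,-0.012],"angular":[0,0,0],"hand":-1},{"xyz":[0,0,-0.022],"angular":[0,0,0],"hand":-1},{"xyz":[0,0,-0.025],"angular":[0,0,0],"hand":-1},{"xyz":[0,0,-0.027],"angular":[0,0,0],"hand":-1},{"xyz":[0,0,-0.029],"angular":[0,0,0],"hand":-1},{"xyz":[0,0,-0.031],"angular":[0,0,0],"hand":-1},{"xyz":[0,0,-0.033],"angular":[0,0,0],"hand":-1},{"xyz":[0,0,-0.035],"angular":[0,0,0],"hand":-1},{"xyz":[0,0,-0.036],"angular":[0,0,0],"hand":-1},{"xyz":[0,0,-0.036],"angular":[0,0,0],"hand":-1}]'

```text
clock: 7.82
tool_pos: [0.4859, -0.3512, 0.2026]
tcp_rot: [0.001, 0.17, 0.986, -0.001]
wrist_force: [-4.0, 4.2, 11.3]
opening: 0.0002
grasp_force: 5.8
```

Emit:
apply_moves --targets '[{"xyz":[0,0,0.01],"angular":[0,0,0],"hand":-1},{"xyz":[0,0,0.04],"angular":[0,0,0],"hand":-1},{"xyz":[0,0,0.07],"angular":[0,0,0],"hand":-1},{"xyz":[0,0.02,0.08],"angular":[0,0,0],"hand":-1},{"xyz":[0.01,0.06,0.08],"angular":[0,0,0],"hand":-1},{"xyz":[0.02,0.11,0.08],"angular":[0,0,0],"hand":-1},{"xyz":[0.03,0.16,0.08],"angular":[0,0,0],"hand":-1},{"xyz":[0.04,0.21,0.08],"angular":[0,0,0],"hand":-1},{"xyz":[0.05,0.26,0.07],"angular":[0,0,0],"hand":-1},{"xyz":[0.06,0.31,0.06],"angular":[0,0,0],"hand":-1},{"xyz":[0.07,0.35,0.03],"angular":[0,0,0],"hand":-1},{"xyz":[0.079,0.372,0],"angular":[0,0,0],"hand":-1},{"xyz":[0.079,0.372,-0.03],"angular":[0,0,0],"hand":-1},{"xyz":[0.079,0.372,-0.06],"angular":[0,0,0],"hand":-1},{"xyz":[0.079,0.372,-0.08],"angular":[0,0,0],"hand":-1},{"xyz":[0.079,0.372,-0.08],"angular":[0,0,0],"hand":-1},{"xyz":[0.079,0.372,-0.08],"angular":[0,0,0],"hand":-1}]'

```text
clock: 9.95
tool_pos: [0.5647, 0.0213, 0.1219]
tcp_rot: [0.0, 0.169, 0.986, 0.0]
wrist_force: [-0.2, -0.3, -0.2]
opening: -0.0001
grasp_force: 0.0
```

```bash
python3 - <<'E'
from station import *
import cv2,numpy as np
im=grab_frame("scene")[:,:,::-1]
f=lambda a:cv2.resize(a,(400,400),interpolation=cv2.INTER_CUBIC)
cv2.imwrite("pics/s3.png",np.hstack([f(im[85:165,120:200]),f(im[165:285,170:290])]))
print(sense()["tool_pos"],sense()["wrist_force"])
E
```

```text
[0.56496771 0.02114137 0.12218228] [-0.8186767   0.63893007  0.33497378]
```

View pics/s3.png

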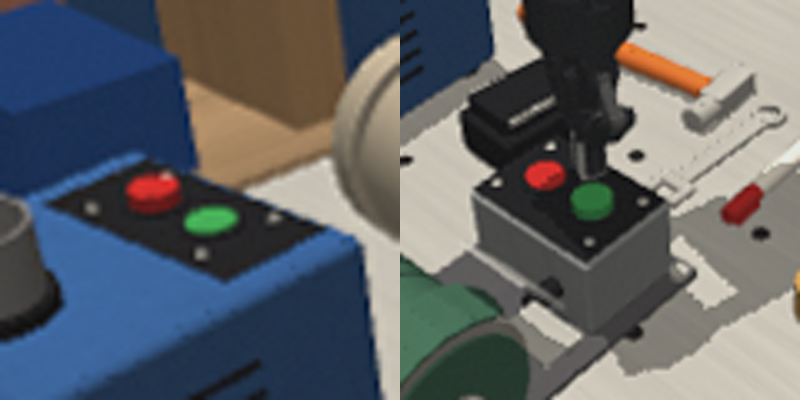

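The extractor's green button is in and its red one is up (155,190). The fingertip (590,165) is over the grinder's green button (592,200).

Emit:
apply_moves --targets '[{"xyz":[0,0,-0.01],"angular":[0,0,0],"hand":-1},{"xyz":[0,0,-0.02],"angular":[0,0,0],"hand":-1},{"xyz":[0,0,-0.023],"angular":[0,0,0],"hand":-1},{"xyz":[0,0,-0.025],"angular":[0,0,0],"hand":-1},{"xyz":[0,0,-0.027],"angular":[0,0,0],"hand":-1},{"xyz":[0,0,-0.029],"angular":[0,0,0],"hand":-1},{"xyz":[0,0,-0.031],"angular":[0,0,0],"hand":-1},{"xyz":[0,0,-0.033],"angular":[0,0,0],"hand":-1},{"xyz":[0,0,-0.034],"angular":[0,0,0],"hand":-1},{"xyz":[0,0,-0.034],"angular":[0,0,0],"hand":-1},{"xyz":[0,0,-0.034],"angular":[0,0,0],"hand":-1}]'

```text
clock: 11.38
tool_pos: [0.5648, 0.0209, 0.088]
tcp_rot: [0.0, 0.17, 0.986, -0.0]
wrist_force: [-4.9, 0.5, 10.3]
opening: 0.0
grasp_force: 4.9
```

Emit:
apply_moves --targets '[{"xyz":[0,0,0.01],"angular":[0,0,0],"hand":-1},{"xyz":[0,0,0.04],"angular":[0,0,0],"hand":-1},{"xyz":[0,0,0.08],"angular":[0,0,0],"hand":-1},{"xyz":[0,0,0.12],"angular":[0,0,0],"hand":-1},{"xyz":[-0.02,0.03,0.16],"angular":[0,0,0],"hand":-1},{"xyz":[-0.05,0.07,0.19],"angular":[0,0,0],"hand":-1},{"xyz":[-0.08,0.11,0.2],"angular":[0,0,0],"hand":-1},{"xyz":[-0.1,0.13,0.2],"angular":[0,0,0],"hand":-1},{"xyz":[-0.1,0.13,0.2],"angular":[0,0,0],"hand":-1},{"xyz":[-0.1,0.13,0.2],"angular":[0,0,0],"hand":-1}]'

```text
clock: 12.62
tool_pos: [0.4655, 0.1504, 0.2873]
tcp_rot: [0.0, 0.17, 0.985, -0.0]
wrist_force: [0.5, -0.4, -0.1]
opening: -0.0002
grasp_force: 0.0
```

```bash
python3 - <<'E'
from station import *
import cv2
cv2.imwrite("pics/s4.png",cv2.resize(grab_frame("scene")[:,:,::-1],(800,600),interpolation=cv2.INTER_CUBIC))
print(sense()["tool_pos"],sense()["wrist_force"])
E
```

```text
[0.46556919 0.15021683 0.28711593] [0.17899314 0.18507566 0.02849071]
```

View pics/s4.png

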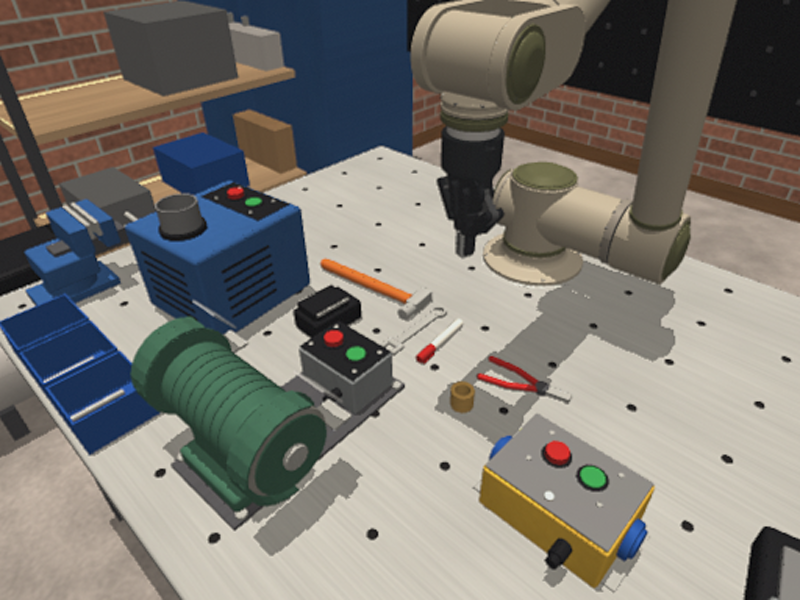

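All three green buttons are in (supply 593,478; extractor 253,202; grinder 356,354) with the red ones up. The loose parts have not moved and the arm is clear.

```bash
python3 -c "
from station import *
print(hand_in())"
```

```text
the job is handed in; nothing more can be done
None
```

I pressed the supply, extractor and grinder green buttons fully in, in that order; the last picture showed all three staying in, with loose parts unmoved and the arm clear, and I handed the job in (no verdict was returned).

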